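# Change gear on the roller agitator and start it

### The job

Set the roller agitator to its third speed and start it: push the gear lever along the H-shaped gate, through the cross channel and fully home into the slot marked with the three-dot plate, and only then press the start button all the way down and let it come up again. Push with the fingertips or the outside of the fingers, never with the knob between the fingers, and leave the tank on the rollers and the things standing round the machine where they are.

Things in the scene. Friction and masses are not known exactly. Their poses are not given: they have to be found in the camera images.
- agitator: roller agitator for film tanks, grey machine 184 x 420 mm, fixed. Origin: centre of its underside; x to its back (away from the robot at yaw 0), y to its left, z up. Right end (y -210 to -75 mm): gearbox, deck 100 mm high, with the lever. Middle: roller bed with a tank lying on it, its top 143 mm high. Left end (y 135 to 210 mm): control pod, 82 mm high, with the start button at x 0, y 172.5 mm
- gear_pivot (a point): point about which the lever turns, hidden in the gearbox 20 mm above the worktop, at agitator x 0, y -142.5 mm, below the middle of the H-shaped steel gate (64 to 70 mm wide, top 106 mm high). The gate: two columns along agitator x, each a front and a back slot, joined by one cross channel along y
- gear_knob (a point): centre of the black ball knob (30 mm across) on the gear lever, a steel rod 10 mm thick, 165 mm from gear_pivot: about 180 mm above the worktop, 75 mm above the gate. With both joints at 0 it is straight above the pivot, in the middle of the cross channel
- gear_select (a joint): sideways tilt of the lever, rad: 0 in the middle of the cross channel, + to the agitator's right (its -y). Columns at -0.205 (left, where it starts) and +0.205 (right), with 0.02 play either way in a slot; the channel ends at about -0.225 and +0.225. The knob is 165 mm x sin(value) right of the pivot. 3 to 5 N at the knob moves it; it stays where it is left
- gear_shift (a joint): tilt along the slots, rad: + to the agitator's back (its +x), 0 in the cross channel, stops at about -0.217 and +0.217 at the slot ends; within 0.03 of a stop is fully home. Starts anywhere along the left column. It crosses between columns only within 0.035 of 0; the gate's rounded tongues guide it in. The knob is 165 mm x sin(value) behind the pivot. 3 to 5 N at the knob moves it; it stays where it is left
- plate_3: steel plate 30 x 30 x 2 mm with three raised dots (7 mm) in a triangle, fixed flat on the gearbox deck beyond the end of the slot it marks: always in the right column (agitator y -160 mm), in some starts at the front end (agitator x -52 mm), in others at the back (x +52 mm). Origin: centre of its underside, 100 mm above the worktop
- plate_4: the like plate with four dots in a square; it marks the other slot of the right column. (The left column has the one-dot plate in front and the two-dot plate at the back.)
- start_button (a joint): travel of the start button, m: 0 up, 0.006 fully down; sprung, about 4 N presses it fully down and it comes up by itself
- start_button_top (a point): centre of the top of the start button, a round steel button 28 mm across in a black ring on the control pod; it is pressed straight down
- film_tank: steel film tank, 91 mm across, 144 mm long, lying loose on its side on the rubber-tyred rollers. Origin: centre of its base, which is its right end; its own z points along it to the left. To be left alone
- reel: steel film reel, 66 mm across, 40 mm high, standing loose in front of the machine; origin at the centre of its underside. To be left alone
- tape: roll of white tape, 96 mm across, 24 mm high, lying loose in front of the machine; origin at the centre of its underside. To be left alone
- beaker: clear plastic beaker, 71 mm across, 88 mm high, standing loose behind the machine; origin at the centre of its underside. To be left alone

How it is judged:
On the way, in this order (a step that is already met when the one before it is completed fails the run):
1. the lever has been pushed through the cross channel into the right column (value of joint gear_select above 0.13 rad and value of joint gear_shift between -0.12 and 0.12 rad).
2. the lever is fully home in the three-dot slot (value of joint gear_select above 0.15 rad and ((x of plate_3 in the frame of agitator above 0 m and value of joint gear_shift above 0.185 rad) or (x of plate_3 in the frame of agitator below 0 m and value of joint gear_shift below -0.185 rad))), for 0.2 s.
3. the start button is pressed right down (value of joint start_button above 0.0045 m), for 0.05 s.
At the end, for the whole second after the job is handed in: The gear lever rests fully home in the three-dot slot (gear_select above 0.15, gear_shift beyond 0.185 towards the plate), the start button has come up again (less than 1.5 mm down), and tank, reel, tape and beaker are within 15 mm of where they stood (all of step 2 and value of joint start_button below 0.0015 m and velocity of joint gear_shift between -0.05 and 0.05 rad/s and distance of each of film_tank, reel, tape, beaker from where it was at the start of the episode below 0.015 m); the robot touches nothing.
It fails at once if the start button is pressed while the lever is not home in the three-dot slot (value of joint start_button above 0.003 m and not (value of joint gear_select above 0.15 rad and ((x of plate_3 in the frame of agitator above 0 m and value of joint gear_shift above 0.185 rad) or (x of plate_3 in the frame of agitator below 0 m and value of joint gear_shift below -0.185 rad)))).
It fails at once if the knob is taken between the fingers (horizontal distance between the grasp point and gear_knob below 0.012 m and distance between the grasp point and gear_knob below 0.028 m).
It fails at once if the tank on the rollers is rolled off, lifted or shoved (distance of film_tank from where it was at the start of the episode above 0.02 m).
It fails at once if a thing standing round the machine is lifted or pushed away (distance of any of reel, tape, beaker from where it was at the start of the episode above 0.02 m).
It also fails if it takes over 64 s, if anything falls off the work surface, if the arm or the gripper's body presses on something with over 40 N, if the wrist force passes 120 N, or if a joint passes its speed limit or range.

### The arm

A 6-joint arm with a two-finger parallel gripper is mounted at the origin on the work surface; the furniture and walls round the work are solid. World frame = base frame: x ahead of the robot, y to its left, z up, the work surface at z = 0. Lengths are in m, angles in rad, forces in N, time in s.
With the tool pointing down it reaches from about 0.35 to 0.725 m from the base axis. Payload 6 kg.
Tool frame: the origin (TCP) lies midway between the tips of the shut fingers; the grasp point (between the pads) lies 19 mm behind it; z points along the fingers, y is the line along which they close (so a half turn about z gives the same grasp; the last joint's range is limited). The gripper opens to 85 mm and grips with 20 to 120 N. Pads are 22 mm wide; open, the fingers measure 114 mm over their backs; the gripper's body (76 mm by 85 mm) begins 54 mm behind the grasp point. The pads swing forward as they close: fully open they stand 13 mm farther back than shut.
Start: joints at [-0.798, 0.04, 0.085, 0, -1.615, -0.334], TCP at [0.255, -0.543, 0.231] pointing down, gripper open.
Joint ranges: [-2.56, 2.56], [-1.29, 2.01], [-1.08, 1.49], [-3.29, 1.98], [-2.81, -0.18], [-2.99, 2.99]. Speed limits (rad/s): [2.57, 2.57, 3.01, 3.14, 3.14, 3.14].

### API

Orientations are given as a unit quaternion [x, y, z, w].
In Python, from cell import manip gives the robot as it stands.
- The arm moves only by the tool jog_arm, never from a script. Its argument "increments" is a list that holds one entry, the list of rows, each a list of 5 numbers: the closure in counts, from 0 (fully open) to 255 (shut), then the shift along the tool's x, y, z in mm, then the turn about the tool's z in rad. In form: [[[hand, dx, dy, dz, yaw], ...]]. A call has 1 to 12 rows; each row is the pose to reach, as a shift and turn from the pose commanded when the call began, along the tool's axes at that moment; what a row does not reach only later rows make up. A row lasts 1/12 s, in which the tool goes at most 41.7 mm and 7.16 degrees, less where a joint would pass 70% of its speed; a pose out of reach is approached as far as the arm can. A call with a gripper value outside its range is refused whole. The fingers move at their own pace and stop on an object; "squeeze" is the grip in N (left out, the last holds). Time passes only in rows, so rows that repeat a pose let the fingers close. It gives the time, the measured TCP pose, the force, the opening and the grip force at its end, in the units of the state.
- manip.observe(): the state, without advancing time (a new reading comes with each control period).
- manip.get_image(name): name is "scene" or "top" or "wrist"; returns the picture (400x640x3 uint8, red, green, blue); there is no depth.
- manip.camera_model(name): a dict with "fov_y" (degrees; the focal length in pixels is half the picture's height over the tangent of half this angle, whatever the lens; pixels are square), "cx", "cy" (the principal point, pixels), "T" (4x4, takes a point from camera to world coordinates). Camera axes: x right, y down, z forward; pixel columns grow to the right and rows downward; lengths in m; the calibration is good to about 2 mm. The wrist camera is an equidistant fisheye: a pixel r from the principal point sees the ray r / f radians off the axis. A picture is of the moment at which its call begins: read the wrist's pose just before it. camera_model takes no time and is no camera call; for the wrist camera it gives the pose at the moment of the call.
- manip.sign_off(): hands the job in; it is judged then, once.
Trained networks look in the newest picture that a camera, given by its name, has taken for a name from the list of things; names that differ only in an ending like _2 or _b are one class to them, and where a whole thing is asked for, a point or a joint stands for the part that bears it (a point fixed in the world has none). Each returns a list of dicts, best first, with "conf" (0 to 1); they miss things now and then, are a little off and sometimes report something else, mostly with a low value. They report only what shows in the picture. A call takes as long as a camera call.
- manip.spot_in(name, camera): "uv" ([column, row] in pixels, amid what is visible of it).
- manip.mark_of(name, camera): "uv" ([column, row] in pixels: a listed point, or the origin of a listed thing).
The state is a dict: "t": time; "q": joint angles; "qd": joint speeds; "joint_efforts": joint torques, N m; "ee_pos": TCP position; "tool_rot": TCP orientation; "ft_force": force on the tool from outside, world axes, zero at the start; "wrist_torque": the same for the moment, N m; "grip_width": finger opening in m; "grasp_force": force on a finger pad.
Only numpy, scipy, OpenCV 4.12 (cv2) and the standard library are available. Lean on these libraries where they do the work, as an engineer would, in place of code of your own. Each camera call takes 0.05 s, during which the arm holds its last target. There are 200 camera calls.

## Working session

There is one attempt and no reset: what is moved stays moved. The work goes in short steps, Python scripts to look and compute and a tool call to move; the robot and the scene stay as the last step left them, time stands still between calls to the robot, and variables do not carry over. Pictures are saved under pics/ and viewed, at most 10 in all, crops included, and the job is handed in when it is done.

Besides the shell and the picture viewer there is one more tool, called after ">>>" by a JSON object that holds its "fn" and its "kwargs", one argument or row to a line. jog_arm: Moves the arm, as the interface text tells. Its arguments: {"type":"object","properties":{"increments":{"type":"array"},"squeeze":{"type":"number"}},"required":["increments"]}

```bash
mkdir -p pics; cat > h.py <<'E'
import numpy as np, cv2
from cell import manip
def ray(cam,uv):
    m=manip.camera_model(cam);T=np.array(m["T"]);f=200/np.tan(np.radians(m["fov_y"]/2))
    d=np.array([(uv[0]-m["cx"])/f,(uv[1]-m["cy"])/f,1.])
    if cam=="wrist":
        r=np.hypot(d[0],d[1]);d=np.array([d[0]/r*np.sin(r),d[1]/r*np.sin(r),np.cos(r)])
    return T[:3,3],T[:3,:3]@d/np.linalg.norm(d)
def atz(cam,uv,z):
    o,d=ray(cam,uv);return o+d*(z-o[2])/d[2]
def tri(obs):
    A=0;b=0
    for c,uv in obs:
        o,d=ray(c,uv);P=np.eye(3)-np.outer(d,d);A=A+P;b=b+P@o
    return np.linalg.solve(A,b)
def save(cam,fn):
    im=manip.get_image(cam);cv2.imwrite("pics/"+fn,im[:,:,::-1]);return im
E
cat > a.py <<'E'
from h import *
np.set_printoptions(precision=4,suppress=True)
s=manip.observe();print(s["t"],s["ee_pos"],s["tool_rot"],s["ft_force"])
Z=dict(agitator=0,gear_pivot=.02,gear_knob=.18,plate_3=.1,plate_4=.1,start_button_top=.09,film_tank=.097,reel=0,tape=0,beaker=0)
for c in("top","scene"):
    save(c,c+"0.png")
    for n in Z:
        for d in manip.mark_of(n,c)[:2]: print(c,n,round(d["conf"],2),np.round(d["uv"],1),atz(c,d["uv"],Z[n]))
E
python3 a.py
```

```text
0.0 [ 0.2548 -0.5428  0.2303] [-0.2176  0.976   0.0008 -0.0002] [-0.1609  0.3075  0.342 ]
top gear_knob 0.57 [387.6 215.1] [ 0.5377 -0.1302  0.18  ]
top plate_3 0.75 [405.  200.4] [ 0.5772 -0.1824  0.1   ]
top plate_3 0.55 [402.4 248.8] [ 0.4732 -0.1727  0.1   ]
top plate_4 0.75 [405.  200.4] [ 0.5772 -0.1824  0.1   ]
top plate_4 0.55 [402.4 248.8] [ 0.4732 -0.1727  0.1   ]
top start_button_top 0.58 [253.6 200.9] [0.5815 0.1448 0.09  ]
top film_tank 0.79 [354.8 218.6] [ 0.5395 -0.073   0.097 ]
top film_tank 0.46 [252.5 201.2] [0.5799 0.1465 0.097 ]
top reel 0.88 [358.9 292.5] [ 0.3778 -0.0877  0.    ]
top tape 0.91 [279.6 282.5] [0.4035 0.0944 0.    ]
top beaker 0.8 [350.  155.4] [ 0.7003 -0.075   0.    ]
scene agitator 0.94 [311.4 205.3] [ 0.5387 -0.0193  0.    ]
scene agitator 0.69 [361.9 176.6] [0.4105 0.0907 0.    ]
scene gear_knob 0.53 [264.7 150.5] [ 0.5312 -0.1314  0.18  ]
scene plate_3 0.63 [265.4 151.8] [ 0.472  -0.1605  0.1   ]
scene plate_3 0.57 [262.  151.9] [ 0.4746 -0.1689  0.1   ]
scene plate_4 0.63 [265.4 151.8] [ 0.472  -0.1605  0.1   ]
scene plate_4 0.57 [262.  151.9] [ 0.4746 -0.1689  0.1   ]
scene start_button_top 0.64 [378.1 212.4] [0.573  0.1558 0.09  ]
scene film_tank 0.95 [290.7 182.2] [ 0.5467 -0.068   0.097 ]
scene reel 0.86 [300.5 154.7] [ 0.3781 -0.0978  0.    ]
scene tape 0.87 [363.9 177.4] [0.4118 0.0966 0.    ]
scene tape 0.17 [241.8 178.5] [ 0.5032 -0.2314  0.    ]
scene beaker 0.81 [277.  257.7] [ 0.7073 -0.0589  0.    ]
```

```bash
python3 -c "
import cv2,numpy as np
a=cv2.imread('pics/top0.png')[130:310,220:440];b=cv2.imread('pics/scene0.png')[100:280,210:430]
cv2.imwrite('pics/c.png',np.vstack([cv2.resize(a[:,:],(700,573),interpolation=3)])[:,:])
cv2.imwrite('pics/d.png',cv2.resize(b,(700,573),interpolation=3))"
```

```text
(no output)
```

View pics/c.png

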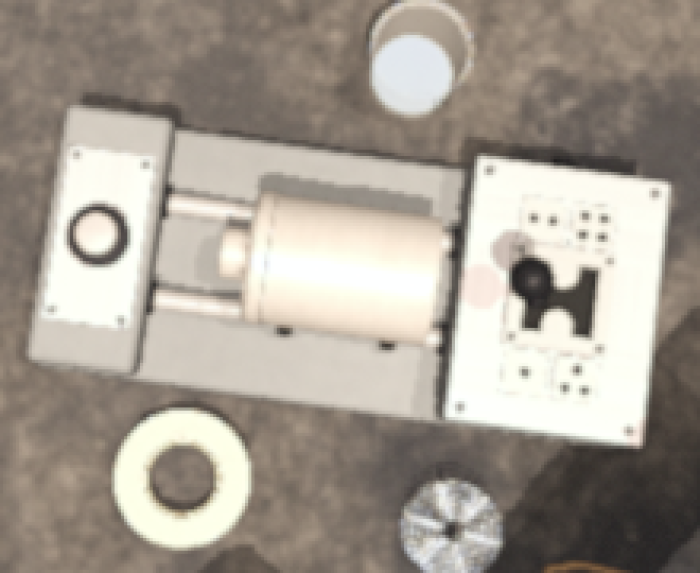

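View pics/d.png

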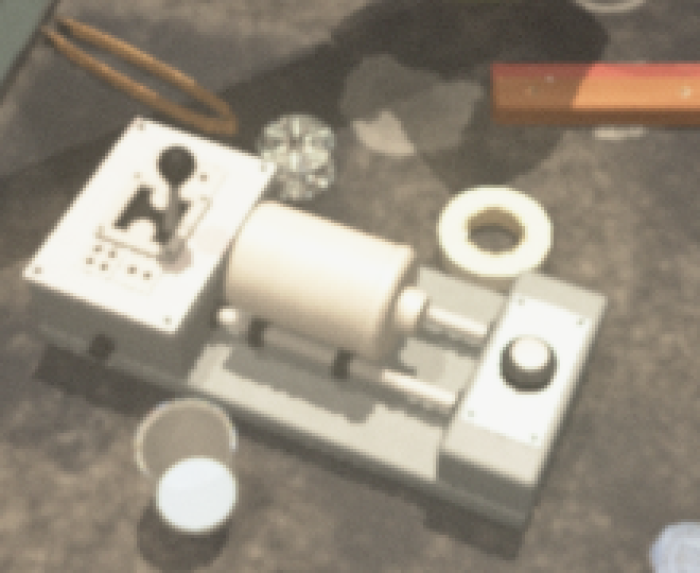

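The three-dot plate is the front-right one (top crop (576,382)). The lever stands in the left column towards the back, with the knob at (531,280).

```bash
cat > b.py <<'E'
from h import *
np.set_printoptions(precision=4,suppress=True)
def px(c,x,y): return (220+x*.3143,130+y*.3143) if c=="top" else (210+x*.3143,100+y*.3143)
D=dict(top=[[(490,170),(655,193),(629,431),(460,408)],[(76,155),(145,164),(121,320),(51,310)]],
 scene=[[(141,124),(268,168),(169,323),(35,271)],[(520,278),(578,320),(532,438),(468,409)]])
for c in D:
    d=[atz(c,px(c,*p),.102)for p in D[c][0]];b=[atz(c,px(c,*p),.083)for p in D[c][1]]
    M=np.mean(d,0);B=np.mean(b,0);v=(B-M)[:2]
    yaw=np.arctan2(-v[0],v[1]);print(c,M,B,np.linalg.norm(v),yaw)
print("knob tri",tri([("top",(387.6,215.1)),("scene",(264.7,150.5))]),"button",tri([("top",(253.6,200.9)),("scene",(378.1,212.4))]))
print("p3",atz("top",px("top",576,382),.102),"p4",atz("top",px("top",595,227),.102))
print("knob eye",tri([("top",px("top",531,280)),("scene",px("scene",177,163))]))
E
python3 b.py
```

```text
top [ 0.5261 -0.1597  0.102 ] [0.5748 0.1514 0.083 ] 0.3149342441645989 -0.155305404488258
scene [ 0.5302 -0.1578  0.102 ] [0.5716 0.1489 0.083 ] 0.30951114280759817 -0.13438515240245016
knob tri [ 0.5369 -0.1287  0.1873] button [0.5796 0.1499 0.0984]
p3 [ 0.4705 -0.1693  0.102 ] p4 [ 0.5748 -0.1863  0.102 ]
knob eye [ 0.5321 -0.1288  0.1791]
```

>>> {"fn": "jog_arm", "kwargs": {
  "increments": [
    [[255,-30,20,-10,0.05],[255,-65,42,-20,0.1],[255,-98,63,-20,0.15],[255,-130,84,-20,0.2],[255,-163,105,-20,0.25],[255,-195,126,-20,0.3],[255,-228,147,-20,0.35],[255,-260,168,-20,0.4],[255,-293,189,-20,0.45],[255,-325,210,-20,0.5],[255,-358,231,-20,0.55],[255,-390,251,-20,0.59]]
  ]
}}

```text
t: 2.1
ee_pos: [0.502, -0.1482, 0.2517]
tool_rot: [0.077, 0.997, 0.0, 0.0]
ft_force: [0.4, -0.6, 0.4]
grip_width: -0.0001
grasp_force: 0.0
```

```bash
cat > w.py <<'E'
from h import *
import sys
from scipy.spatial.transform import Rotation as R
np.set_printoptions(precision=4,suppress=True)
s=manip.observe();print(s["t"],s["ee_pos"],s["ft_force"],s["grip_width"])
M=R.from_quat(s["tool_rot"]).as_matrix();print("toolx",M[:,0],"tooly",M[:,1])
X=np.array([.989,-.149]);Y=np.array([.149,.989]);P=np.array([.527,-.159])
for c,z in(("top",.18),("scene",.18),("wrist",.18)):
    im=save(c,sys.argv[1]+c+".png")
    for n,z in(("gear_knob",.18),("start_button_top",.09)):
        for d in manip.mark_of(n,c)[:1]:
            p=atz(c,d["uv"],z);r=p[:2]-P;print(c,n,round(d["conf"],2),np.round(d["uv"],1),p,"ag xy from pivot",r@X,r@Y)
E
python3 w.py s1
```

```text
2.1 [ 0.502  -0.1482  0.2517] [ 0.403  -0.5631  0.3511] -9.902665724088683e-05
toolx [-0.9883  0.1527 -0.0009] tooly [0.1527 0.9883 0.0003]
scene gear_knob 0.51 [264.8 152.6] [ 0.5372 -0.129   0.18  ] ag xy from pivot 0.005632683712911533 0.03118626132368888
scene start_button_top 0.67 [376.1 213.2] [0.5764 0.1516 0.09  ] ag xy from pivot 0.0025938165326364056 0.31458501362855024
wrist gear_knob 0.72 [353.6 255.4] [ 0.5343 -0.1285  0.18  ] ag xy from pivot 0.002663505784115311 0.03124646144349516
wrist start_button_top 0.67 [560.7 220.3] [0.5865 0.1625 0.09  ] ag xy from pivot 0.01094488583825244 0.3268331524613092
```

View pics/s1wrist.png

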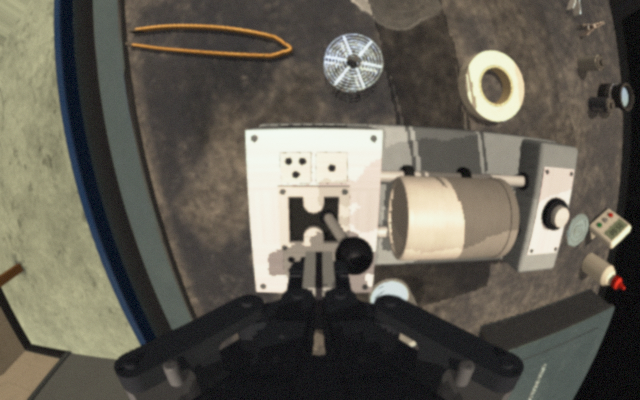

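>>> {"fn": "jog_arm", "kwargs": {
  "increments": [
    [[255,-10,25,0,0],[255,-22,50,0,0],[255,-29,70,0,0],[255,-29,70,15,0],[255,-29,70,40,0],[255,-29,70,65,0],[255,-29,70,80,0],[255,-29,70,82,0],[255,-29,66,82,0],[255,-29,63,82,0]]
  ]
}}

```text
t: 3.38
ee_pos: [0.5398, -0.0932, 0.1709]
tool_rot: [0.076, 0.997, -0.0, 0.001]
ft_force: [0.2, -1.0, 0.8]
grip_width: -0.0001
grasp_force: 0.0
```

```bash
python3 w.py s2
```

```text
3.3833 [ 0.5398 -0.0932  0.1709] [ 0.2022 -1.0412  0.8317] -0.00012005424507978756
toolx [-0.9885  0.1511 -0.0019] tooly [ 0.1511  0.9885 -0.0002]
scene gear_knob 0.55 [265.1 150.5] [ 0.5309 -0.1305  0.18  ] ag xy from pivot -0.00035678634272907434 0.028772150987741815
scene start_button_top 0.56 [376.1 210.3] [0.5685 0.1502 0.09  ] ag xy from pivot -0.00504985481795893 0.31193527484332895
wrist gear_knob 0.97 [243.  274.9] [ 0.534  -0.1294  0.18  ] ag xy from pivot 0.002502657842107531 0.030337847147408267
wrist start_button_top 0.96 [575.3 217.4] [0.5817 0.1628 0.09  ] ag xy from pivot 0.006198572074990153 0.32640317179498773
```

>>> {"fn": "jog_arm", "kwargs": {
  "increments": [
    [[255,0,-5,0,0],[255,0,-9,0,0],[255,0,-12,0,0],[255,0,-15,0,0],[255,0,-18,0,0],[255,0,-21,0,0]]
  ]
}}

```text
t: 4.33
ee_pos: [0.5366, -0.1131, 0.1698]
tool_rot: [0.075, 0.997, 0.0, 0.001]
ft_force: [1.5, 4.3, 3.1]
grip_width: 0.0
grasp_force: 2.0
```

>>> {"fn": "jog_arm", "kwargs": {
  "increments": [
    [[255,0,-5,0,0],[255,0,-10,0,0],[255,0,-15,0,0],[255,0,-20,0,0],[255,0,-25,0,0],[255,0,-30,0,0],[255,0,-35,0,0],[255,0,-39,0,0],[255,0,-43,0,0],[255,0,-46,0,0],[255,0,-46,0,0]]
  ]
}}

```text
t: 5.25
ee_pos: [0.529, -0.1592, 0.1688]
tool_rot: [0.076, 0.997, -0.0, -0.001]
ft_force: [-0.0, 1.1, -0.2]
grip_width: 0.0001
grasp_force: 0.3
```

```bash
python3 w.py s3
```

```text
5.25 [ 0.529  -0.1592  0.1688] [-0.0116  1.0635 -0.2354] 9.393227522609916e-05
toolx [-0.9885  0.1513  0.001 ] tooly [ 0.1513  0.9885 -0.0003]
scene gear_knob 0.44 [240.9 182. ] [ 0.6315 -0.1516  0.18  ] ag xy from pivot 0.10228215825363716 0.02292002821224665
wrist gear_knob 0.92 [261.5 275.9] [ 0.5251 -0.1862  0.18  ] ag xy from pivot 0.002163138709039824 -0.027184906122068257
wrist start_button_top 0.67 [611.7 218.6] [0.5845 0.1661 0.09  ] ag xy from pivot 0.008445266483306313 0.3300922166708709
```

View pics/s3wrist.png

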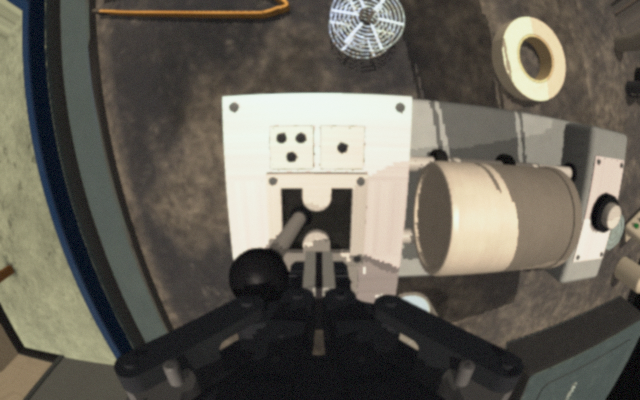

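>>> {"fn": "jog_arm", "kwargs": {
  "increments": [
    [[255,0,-2,0,0],[255,0,-4,0,0],[255,0,-6,0,0],[255,0,-6,0,0]]
  ]
}}

```text
t: 6.03
ee_pos: [0.5284, -0.1644, 0.1688]
tool_rot: [0.076, 0.997, 0.0, -0.0]
ft_force: [0.6, 3.0, -0.8]
grip_width: 0.0002
grasp_force: 1.2
```

>>> {"fn": "jog_arm", "kwargs": {
  "increments": [
    [[255,0,6,0,0],[255,-5,12,0,0],[255,-20,14,0,0],[255,-35,14,0,0],[255,-45,8,0,0],[255,-45,-6,0,0],[255,-45,-20,0,0],[255,-45,-28,0,0],[255,-40,-28,0,0],[255,-34,-28,0,0],[255,-28,-28,0,0],[255,-22,-28,0,0]]
  ]
}}

```text
t: 7.03
ee_pos: [0.5456, -0.1953, 0.1698]
tool_rot: [0.075, 0.997, -0.0, 0.001]
ft_force: [4.2, -1.7, -0.3]
grip_width: 0.0001
grasp_force: 1.7
```

```bash
python3 w.py s4
```

```text
7.0333 [ 0.5456 -0.1953  0.1698] [ 4.1548 -1.6723 -0.3434] 0.00011513675993221049
toolx [-0.9886  0.1505 -0.0015] tooly [0.1505 0.9886 0.    ]
top gear_knob 0.72 [419.9 222.7] [ 0.5217 -0.1941  0.18  ] ag xy from pivot -4.710047115270979e-06 -0.035493502471648154
top start_button_top 0.58 [252.2 200.3] [0.5828 0.1479 0.09  ] ag xy from pivot 0.009492240711492687 0.3118058950169356
scene gear_knob 0.68 [241.2 146.1] [ 0.5325 -0.19    0.18  ] ag xy from pivot 0.010073737033868341 -0.029828756787316026
scene start_button_top 0.41 [378.2 213.8] [0.5768 0.1567 0.09  ] ag xy from pivot 0.0021945657481004127 0.3196435389330082
wrist gear_knob 0.73 [318.3 232.4] [ 0.5229 -0.1915  0.18  ] ag xy from pivot 0.0008177370829077228 -0.03278342529373218
wrist start_button_top 0.73 [630.9 198.3] [0.5826 0.1681 0.09  ] ag xy from pivot 0.0062277634218369255 0.3317521294429763
```

>>> {"fn": "jog_arm", "kwargs": {
  "increments": [
    [[255,4,0,0,0],[255,8,0,0,0],[255,12,0,0,0],[255,16,0,0,0],[255,20,0,0,0],[255,24,0,0,0],[255,28,0,0,0],[255,31,0,0,0],[255,34,0,0,0],[255,34,0,0,0]]
  ]
}}

```text
t: 8.32
ee_pos: [0.5118, -0.1901, 0.1687]
tool_rot: [0.075, 0.997, 0.0, -0.0]
ft_force: [2.3, 0.1, -1.5]
grip_width: -0.0002
grasp_force: 1.3
```

>>> {"fn": "jog_arm", "kwargs": {
  "increments": [
    [[255,1,0,0,0],[255,2,0,0,0],[255,3,0,0,0],[255,3,0,0,0]]
  ]
}}

```text
t: 8.65
ee_pos: [0.5104, -0.1898, 0.1688]
tool_rot: [0.075, 0.997, 0.0, 0.001]
ft_force: [8.1, -2.5, -5.0]
grip_width: -0.0004
grasp_force: 4.2
```

>>> {"fn": "jog_arm", "kwargs": {
  "increments": [
    [[255,-5,0,0,0],[255,-15,0,0,0],[255,-25,0,0,0],[255,-28,0,-20,0],[255,-28,0,-50,0],[255,-40,30,-70,0],[255,-50,65,-70,0],[255,-55,105,-70,0],[255,-55,145,-70,0],[255,-55,185,-70,0],[255,-55,225,-70,0],[255,-55,225,-70,0]]
  ]
}}

```text
t: 9.65
ee_pos: [0.5977, 0.0295, 0.2382]
tool_rot: [0.073, 0.997, -0.0, -0.001]
ft_force: [-0.3, -1.6, -0.3]
grip_width: 0.0005
grasp_force: 0.0
```

```bash
python3 w.py s5
```

```text
9.65 [0.5977 0.0295 0.2382] [-0.2816 -1.5531 -0.3272] 0.0005203378944712038
toolx [-0.9893  0.1457  0.0029] tooly [ 0.1457  0.9893 -0.0005]
top gear_knob 0.6 [417.8 240.8] [ 0.4859 -0.1884  0.18  ] ag xy from pivot -0.03626136921673323 -0.03515453191008751
top start_button_top 0.44 [249.9 198.8] [0.5862 0.1528 0.09  ] ag xy from pivot 0.012052355697676861 0.3172192994058575
scene gear_knob 0.46 [249.9 132.6] [ 0.4864 -0.1856  0.18  ] ag xy from pivot -0.036242775587637895 -0.032337028525862885
scene start_button_top 0.53 [374.2 207.8] [0.5627 0.1445 0.09  ] ag xy from pivot -0.009898543627019599 0.30550398942279133
wrist gear_knob 0.91 [ 58.7 135.1] [ 0.4873 -0.183   0.18  ] ag xy from pivot -0.03570945106405203 -0.0296265149231888
wrist start_button_top 0.83 [444.3 155.6] [0.578  0.1539 0.09  ] ag xy from pivot 0.003813535655606757 0.3170861014556655
```

View pics/s5wrist.png

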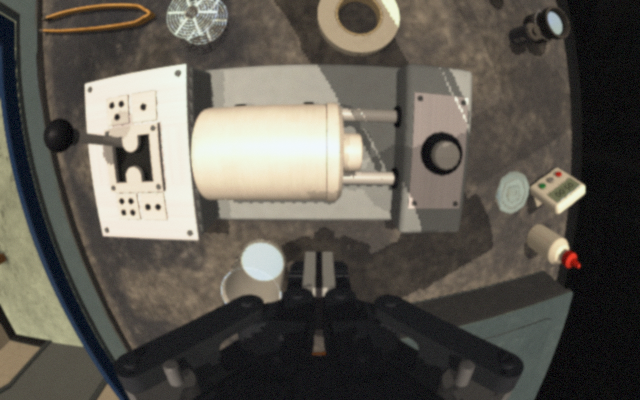

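>>> {"fn": "jog_arm", "kwargs": {
  "increments": [
    [[255,12,35,0,0],[255,24,70,0,0],[255,34,100,0,0],[255,38,118,0,0],[255,38,118,30,0],[255,38,118,60,0],[255,38,118,85,0],[255,38,118,100,0],[255,38,118,105,0],[255,38,118,105,0]]
  ]
}}

```text
t: 10.93
ee_pos: [0.5774, 0.1458, 0.133]
tool_rot: [0.076, 0.997, -0.001, -0.001]
ft_force: [-0.3, 0.1, 0.2]
grip_width: -0.0003
grasp_force: 0.0
```

```bash
python3 w.py s6
```

```text
10.9333 [0.5774 0.1458 0.133 ] [-0.2903  0.0558  0.2387] -0.00030709922236278565
toolx [-0.9885  0.1513  0.002 ] tooly [ 0.1513  0.9885 -0.0015]
top gear_knob 0.82 [417.4 240.1] [ 0.4873 -0.1876  0.18  ] ag xy from pivot -0.03499488314221345 -0.03421943114343116
scene start_button_top 0.47 [376.1 212.7] [0.5751 0.1514 0.09  ] ag xy from pivot 0.0012812475113772404 0.314130001254995
wrist start_button_top 0.97 [323.2 238.7] [0.5823 0.1496 0.09  ] ag xy from pivot 0.008739438904359045 0.3134029269862707
```

View pics/s6wrist.png

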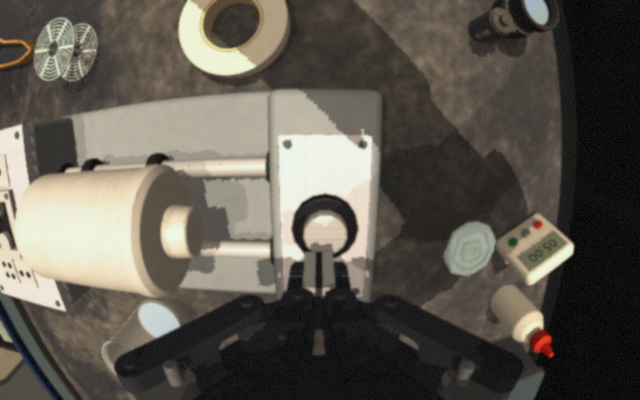

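>>> {"fn": "jog_arm", "kwargs": {
  "increments": [
    [[255,0,4,8,0],[255,0,4,16,0],[255,0,4,24,0],[255,0,4,29,0],[255,0,4,32,0],[255,0,4,35,0],[255,0,4,35,0]]
  ]
}}

```text
t: 11.97
ee_pos: [0.5783, 0.1504, 0.099]
tool_rot: [0.075, 0.997, -0.0, -0.0]
ft_force: [-3.0, 0.3, 3.8]
grip_width: 0.0
grasp_force: 1.6
```

>>> {"fn": "jog_arm", "kwargs": {
  "increments": [
    [[255,0,0,1,0],[255,0,0,2,0],[255,0,0,3,0],[255,0,0,3,0]]
  ]
}}

```text
t: 12.3
ee_pos: [0.5787, 0.1505, 0.0976]
tool_rot: [0.075, 0.997, 0.0, 0.0]
ft_force: [-4.3, -0.2, 6.1]
grip_width: 0.0
grasp_force: 3.5
```

>>> {"fn": "jog_arm", "kwargs": {
  "increments": [
    [[255,0,0,2,0],[255,0,0,4,0],[255,0,0,4,0]]
  ]
}}

```text
t: 12.55
ee_pos: [0.5789, 0.1505, 0.0973]
tool_rot: [0.075, 0.997, 0.0, 0.001]
ft_force: [-13.7, -0.7, 21.7]
grip_width: 0.0003
grasp_force: 11.0
```

```bash
python3 w.py s7; python3 -c "
import cv2
cv2.imwrite('pics/e.png',cv2.resize(cv2.imread('pics/s7wrist.png')[150:310,220:420],(750,600),interpolation=3))"
```

```text
12.55 [0.5789 0.1505 0.0973] [-13.681   -0.6626  21.6864] 0.00029350833551349003
toolx [-0.9887  0.1497 -0.0029] tooly [0.1497 0.9887 0.0004]
top gear_knob 0.64 [358.9 290.2] [ 0.3918 -0.0691  0.18  ] ag xy from pivot -0.1470798412846592 0.06876243174625037
scene gear_knob 0.61 [251.  135.5] [ 0.4946 -0.1796  0.18  ] ag xy from pivot -0.02894661221191936 -0.025176547556655864
wrist start_button_top 0.65 [315.2 258.9] [0.5781 0.1491 0.09  ] ag xy from pivot 0.004602945503760792 0.31233530072428023
```

View pics/e.png

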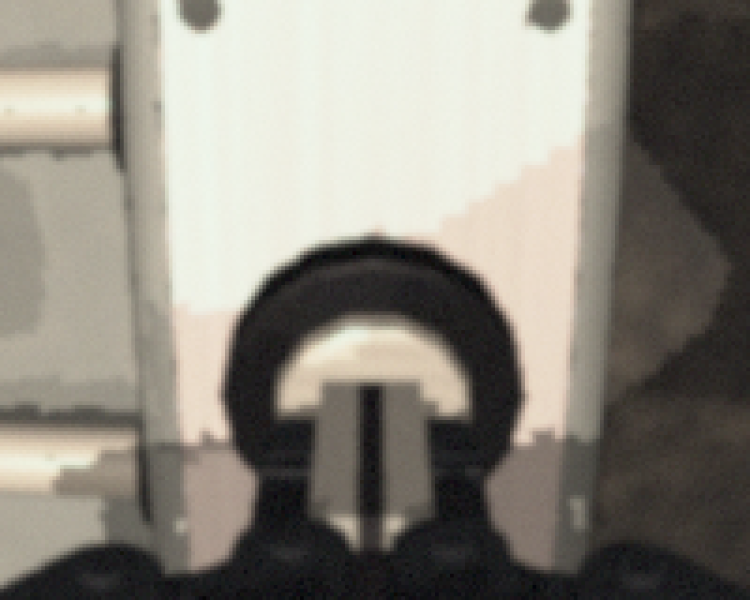

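The lever is still home. The fingertip sits about 6 mm too far back, with its rear edge over the black ring (crop (372,385), button centre about (372,420)). I'll lift, shift forward and press again.

>>> {"fn": "jog_arm", "kwargs": {
  "increments": [
    [[255,0,0,-10,0],[255,0,0,-20,0],[255,6,0,-20,0],[255,6,0,-16,0],[255,6,0,-14,0],[255,6,0,-12,0],[255,6,0,-12,0]]
  ]
}}

```text
t: 13.58
ee_pos: [0.572, 0.1514, 0.1028]
tool_rot: [0.075, 0.997, -0.0, -0.001]
ft_force: [-1.0, 0.2, 1.9]
grip_width: -0.0002
grasp_force: 0.7
```

>>> {"fn": "jog_arm", "kwargs": {
  "increments": [
    [[255,0,0,1,0],[255,0,0,2,0],[255,0,0,3,0],[255,0,0,3,0]]
  ]
}}

```text
t: 13.92
ee_pos: [0.5725, 0.1514, 0.1011]
tool_rot: [0.076, 0.997, -0.0, -0.0]
ft_force: [-2.4, 0.1, 1.3]
grip_width: -0.0002
grasp_force: 1.1
```

>>> {"fn": "jog_arm", "kwargs": {
  "increments": [
    [[255,0,0,1,0],[255,0,0,2,0],[255,0,0,3,0],[255,0,0,3,0]]
  ]
}}

```text
t: 14.25
ee_pos: [0.5727, 0.1514, 0.0984]
tool_rot: [0.076, 0.997, -0.0, 0.0]
ft_force: [-1.6, -1.2, 4.1]
grip_width: -0.0002
grasp_force: 1.7
```

>>> {"fn": "jog_arm", "kwargs": {
  "increments": [
    [[255,0,0,1,0],[255,0,0,2,0],[255,0,0,3,0],[255,0,0,3,0]]
  ]
}}

```text
t: 14.58
ee_pos: [0.5728, 0.1514, 0.0975]
tool_rot: [0.075, 0.997, 0.0, 0.001]
ft_force: [-7.2, -1.3, 11.9]
grip_width: -0.0001
grasp_force: 6.1
```

>>> {"fn": "jog_arm", "kwargs": {
  "increments": [
    [[255,0,0,-4,0],[255,0,0,-8,0],[255,0,0,-8,0],[255,0,0,-8,0]]
  ]
}}

```text
t: 14.92
ee_pos: [0.5728, 0.1518, 0.1031]
tool_rot: [0.076, 0.997, 0.0, 0.0]
ft_force: [1.2, 0.6, 0.7]
grip_width: 0.0002
grasp_force: 0.6
```

>>> {"fn": "jog_arm", "kwargs": {
  "increments": [
    [[255,0,0,-1,0],[255,0,0,-1.5,0],[255,0,0,-1.5,0]]
  ]
}}

```text
t: 15.17
ee_pos: [0.5724, 0.1515, 0.1043]
tool_rot: [0.076, 0.997, -0.0, -0.0]
ft_force: [-0.0, -0.4, 0.2]
grip_width: 0.0002
grasp_force: 0.0
```

>>> {"fn": "jog_arm", "kwargs": {
  "increments": [
    [[255,0,0,-10,0],[255,0,0,-20,0],[255,0,0,-20,0]]
  ]
}}

```text
t: 15.42
ee_pos: [0.5738, 0.1518, 0.1281]
tool_rot: [0.075, 0.997, 0.001, 0.002]
ft_force: [0.4, -0.2, 0.9]
grip_width: 0.0001
grasp_force: 0.0
```

The button's contact started at about z 0.1035 and it stopped hard at 0.0975, which matches its full 6 mm travel. I'll back off and check the lever and the loose things.

>>> {"fn": "jog_arm", "kwargs": {
  "increments": [
    [[255,0,0,-30,0],[255,0,0,-60,0],[255,0,0,-90,0],[255,0,0,-90,0],[255,0,0,-90,0]]
  ]
}}

```text
t: 15.83
ee_pos: [0.5735, 0.152, 0.2179]
tool_rot: [0.076, 0.997, 0.002, 0.002]
ft_force: [-0.4, -0.2, -0.3]
grip_width: 0.0001
grasp_force: 0.0
```

```bash
python3 a.py | grep -E "^[0-9]|knob|reel|tape|beaker|tank|button"
```

```text
15.8333 [0.5735 0.152  0.2179] [0.0755 0.9971 0.0015 0.0022] [-0.3759 -0.2235 -0.3351]
top start_button_top 0.47 [250.3 201.6] [0.58  0.152 0.09 ]
top film_tank 0.85 [355.6 219.1] [ 0.5384 -0.0747  0.097 ]
top reel 0.59 [358.9 292.6] [ 0.3775 -0.0877  0.    ]
top reel 0.25 [348.1 152.7] [ 0.707  -0.0706  0.    ]
top tape 0.8 [280.3 283.1] [0.4021 0.0928 0.    ]
top beaker 0.58 [348.5 156.6] [ 0.6975 -0.0713  0.    ]
scene gear_knob 0.48 [249.1 135. ] [ 0.4943 -0.1846  0.18  ]
scene start_button_top 0.63 [374.9 208.5] [0.5642 0.1465 0.09  ]
scene film_tank 0.67 [289.6 181.6] [ 0.5456 -0.0712  0.097 ]
scene reel 0.52 [300.7 156. ] [ 0.3827 -0.0958  0.    ]
scene tape 0.6 [361.9 178.4] [ 0.4167  0.092  -0.    ]
scene tape 0.36 [301.7 154.3] [ 0.3758 -0.0949  0.    ]
scene beaker 0.59 [275.2 255.3] [ 0.7023 -0.0652  0.    ]
```

```bash
python3 -c "
from cell import manip
print(manip.sign_off())"
```

```text
the job is handed in; nothing more can be done
None
```

I pushed the lever home into the front-right three-dot slot, then pressed the start button fully down (about 6 mm) and let it come up. Tank, reel, tape and beaker show no movement beyond detection noise; the job is handed in at about 16 s, and no verdict came back.

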